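# Vent the vacuum canister, find which way its cap turns, and hold the cap lifted off

### The arm

A 7-joint arm with a two-finger parallel gripper is mounted at the origin on the work surface. World frame = base frame: x ahead of the robot, y to its left, z up, the work surface at z = 0. Lengths are in m, angles in rad, forces in N, time in s.
With the tool pointing down it reaches from about 0.4 to 0.875 m from the base axis. Payload 4.4 kg.
Tool frame: the origin (TCP) lies midway between the tips of the shut fingers; the grasp point (between the pads) lies robot.grasp_offset behind it (robot.grasp_offset is the distance from the TCP to the grasp point, in m); z points along the fingers, y is the line along which they close (so a half turn about z gives the same grasp; the last joint's range is limited). The gripper opens to 85 mm and grips with 20 to 120 N. Pads are 22 mm wide; open, the fingers measure 114 mm over their backs; the gripper's body (76 mm by 85 mm) begins 54 mm behind the grasp point. The pads swing forward as they close: fully open they stand 13 mm farther back than shut.
Start: joints at [1.177, 0.628, 0.038, 1.517, -0.027, 0.996, -0.02], TCP at [0.209, -0.615, 0.231] pointing down, gripper open.
Joint ranges: [-3.06, 3.06], [-0.37, 2.12], [-1.25, 1.32], [0.18, 2.47], [-1.1, 4.24], [0.23, 1.98], [-2.94, 2.94]. Speed limits (rad/s): [2.57, 2.57, 3.14, 3.14, 3.14, 3.14, 3.14].

### API

Orientations are given as a rotation vector (axis times angle).
In Python, from workcell import sensors, imaging, sign_off, robot gives the robot as it stands.
- The arm moves only by the tool move_arm, never from a script. Its argument "increments" is a list of rows, each a list of 3 entries, a list of its own where there are three numbers: the shift along the tool's x, y, z in m, then the turn, a rotation vector about the tool's x, y, z in rad, then the finger opening in m, from 0 to 0.0854. In form: [[[tx, ty, tz], [rx, ry, rz], jaw], ...]. A call has 1 to 5 rows; each row is the pose to reach, as a shift and turn from the pose commanded when the call began, along the tool's axes at that moment; what a row does not reach only later rows make up. A row lasts 1/8 s, in which the tool goes at most 62.5 mm and 10.7 degrees, less where a joint would pass 70% of its speed; a pose out of reach is approached as far as the arm can. A call with a gripper value outside its range is refused whole. The fingers move at their own pace and stop on an object; "newtons" is the grip in N (left out, the last holds). Time passes only in rows, so rows that repeat a pose let the fingers close. It gives the time, the measured TCP pose, the force, the opening and the grip force at its end, in the units of the state.
- sensors.read_state(): the state, without advancing time (a new reading comes with each control period).
- imaging.read_camera(name): name is "side" or "top"; returns a dict with "color" (400x640x3 uint8, red, green, blue), "fx", "fy", "cx", "cy" (pixels), "R" (3x3) and "t" (3): a world point X has camera coordinates R X + t. Camera axes: x right, y down, z forward; pixel columns grow to the right and rows downward; lengths in m; the calibration is good to about 2 mm. A picture is of the moment at which its call begins. There is no depth.
- sign_off(): hands the job in; it is judged then, once.
The state is a dict: "t": time; "q": joint angles; "joint_velocities": joint speeds; "effort": joint torques, N m; "tool_pos": TCP position; "tcp_rot": TCP orientation; "wrist_force": force on the tool from outside, world axes, zero at the start; "ft_torque": the same for the moment, N m; "opening": opening from 0.0 (shut) to 1.0 (fully open); "grasp_force": force on a finger pad.
Only numpy, scipy, OpenCV 4.12 (cv2) and the standard library are available. Lean on these libraries where they do the work, as an engineer would, in place of code of your own. Each camera call takes 0.05 s, during which the arm holds its last target. There are 200 camera calls.

### The job

Open the stainless vacuum canister that stands on the white sealing base: first stand the base's vent lever straight up and leave it there, then twist the canister's wing cap to unlock it - nobody marked which way it opens, so try both ways: the wrong way stops hard after 10 to 20 degrees, the right way turns about 50 degrees - and lift it straight off. Finish while still holding the cap level in the gripper, about 10 cm above the canister's mouth and touching nothing else, so that I can look inside; do not let go of it, and leave everything else on the counter where it stands.

Things in the scene. Friction and masses are not known exactly. Their poses are not given: they have to be found in the camera images.
- sealer: Sealing base, fixed: white slab 150 (x) x 310 (y) x 35 high, origin at the centre of its underside, z up. On it, at local y = +75 mm, a stainless canister 110 across, its flat top 150 mm above the counter; at local y = -90 mm the vent lever in a grey bracket (46 wide in y, up to 67 mm above the counter).
- cap_seat (a point): Centre of the canister's mouth, in the plane of its top, 150 mm above the counter; axes as the sealer's. The cap locked on it turns about this axis: one way (hidden, differs each start) to a firm stop 0.15 to 0.4 rad from the sealer's x, the other way freely to a firm stop at 0.9 to 1.0 rad, where it lifts straight out. It does not rise as it turns.
- vent_lever (a joint): Vent lever angle, rad: 0 = straight up, positive = leaning to the sealer's +x, range -0.95 to 0.95; starts leaning to -x. Hinge along the sealer's y at local (0, -90, 55) mm. Friction (about 1.5 N at the ball) keeps it where it is left.
- lever_ball (a point): Centre of the black ball, 22 mm across, at the end of the vent lever's 10 mm thick steel rod, 85 mm from the hinge.
- cap: Twist cap: steel disc 72 across, 10 thick, origin at the centre of its underside, lying on cap_seat inside a 5 mm high rim; z up. Across its top a black wing 56 long (cap's x) x 16 thick (cap's y), 10 to 38 mm above the origin, to be pinched across its thickness. A stem, bar and pins reach 26 mm down into the mouth. Starts locked, its x within 0.1 rad of the sealer's x. 0.13 to 0.25 kg.
- mortar: Bystander, leave alone: white ceramic mortar, bowl 120 across, 85 high (mm).
- pestle: Bystander, leave alone: white ceramic pestle, 130 long, lying on the counter (mm).
- glass_bowl: Bystander, leave alone: small glass bowl, 110 across, 50 high (mm).
- platter: Bystander, leave alone: large round white plastic platter, 320 across, 30 high (mm).
- chopstick0: Bystander, leave alone: bamboo chopstick, 220 long, 8 thick, lying (mm).
- chopstick1: Bystander, leave alone: second bamboo chopstick, same (mm).
- latch_canister: Bystander, leave alone: plain stainless canister with a press-button latch on its front, no wing cap, 102 across, 138 high (mm).
- sauce_bottle: Bystander, leave alone: brown glass sauce bottle, 60 across, 200 high (mm).
Things that resemble listed ones, but are neither listed nor needed, are in the scene too. Leave any yellow look-alike of the cap alone.

How it is judged:
On the way, in this order (a step that is already met when the one before it is completed fails the run):
1. the vent lever stands straight up (within 0.15 rad) while the cap is still locked on the canister (value of joint vent_lever between -0.15 and 0.15 rad and z of cap in the frame of cap_seat below 0.006 m and angle between the x axis of cap and the x axis of sealer, either way round below 0.5 rad), for 0.2 s.
2. the cap is turned to its release position (more than 0.7 rad) while still on the canister (angle between the x axis of cap and the x axis of sealer, either way round above 0.7 rad and z of cap in the frame of cap_seat below 0.008 m and horizontal distance between cap and cap_seat below 0.012 m), for 0.05 s.
At the end, for the whole second after the job is handed in: The cap is held still in the fingers, level within 0.25 rad, its underside 60 to 150 mm above the canister's mouth and within 50 mm of its axis sideways, not touching the sealer; the vent lever still stands straight up within 0.15 rad (z of cap in the frame of cap_seat between 0.06 and 0.15 m and horizontal distance between cap and cap_seat below 0.05 m and angle between cap's own z axis and vertical below 0.25 rad and contact force between the fingers and cap above 2 N and contact force between cap and sealer below 0.2 N and linear speed of cap below 0.03 m/s and value of joint vent_lever between -0.15 and 0.15 rad); the arm keeps its last pose, push and grip.
It fails at once if a bystander (platter, mortar, pestle, bowl, chopstick, latch canister, bottle) is moved more than 30 mm (distance of any of mortar, pestle, glass_bowl, platter, chopstick0, chopstick1, latch_canister, sauce_bottle from where it was at the start of the episode above 0.03 m).
It also fails if it takes over 58 s, if anything falls off the work surface, if the arm or the gripper's body presses on something with over 40 N, if the wrist force passes 120 N, or if a joint passes its speed limit or range.

## Working session

There is one attempt and no reset: what is moved stays moved. The work goes in short steps, Python scripts to look and compute and a tool call to move; the robot and the scene stay as the last step left them, time stands still between calls to the robot, and variables do not carry over. Pictures are saved under pics/ and viewed, at most 10 in all, crops included, and the job is handed in when it is done.

Besides the shell and the picture viewer there is one more tool, called after ">>>" as name(argument=value, ...), one argument or row to a line, values as JSON. move_arm: Moves the arm, as the interface text tells. Its arguments: {"type":"object","properties":{"increments":{"type":"array"},"newtons":{"type":"number"}},"required":["increments"]}

```bash
mkdir -p pics
python3 - <<'E'
from workcell import sensors, imaging, robot
import cv2, numpy as np, pickle
s=sensors.read_state(); print({k:np.round(v,3).tolist() for k,v in s.items()}, robot.grasp_offset)
for n in("side","top"):
    c=imaging.read_camera(n); pickle.dump(c,open(n+".pkl","wb")); cv2.imwrite(f"pics/{n}0.png",c["color"][...,::-1])
    print(n,c["fx"],c["fy"],c["cx"],c["cy"],np.round(c["R"],3).tolist(),np.round(-np.array(c["R"]).T@c["t"],3))
E
```

```text
{'t': 0.0, 'q': [1.177, 0.629, 0.038, 1.518, -0.027, 0.996, -0.02], 'joint_velocities': [-0.001, -0.0, 0.001, 0.001, 0.001, -0.001, -0.001], 'effort': [-0.001, -56.342, 1.226, -19.345, 0.011, 0.01, -0.0], 'tool_pos': [0.209, -0.615, 0.23], 'tcp_rot': [-3.098, -0.512, 0.001], 'wrist_force': [0.387, -0.091, -0.25], 'ft_torque': [0.032, -0.024, 0.026], 'grasp_force': 0.0, 'opening': 1.003} 0.0187
side 489.80038319875325 489.80038319875325 318.9140294154723 199.85633069232492 [[-0.712, -0.702, -0.02], [-0.495, 0.522, -0.695], [0.498, -0.485, -0.719]] [-0.276  0.689  1.259]
top 429.46826199847425 429.46826199847425 317.7508959262876 199.04626982887137 [[-0.007, -1.0, 0.009], [-0.982, 0.005, -0.191], [0.191, -0.01, -0.982]] [ 0.261 -0.101  1.392]
```

View pics/side0.png

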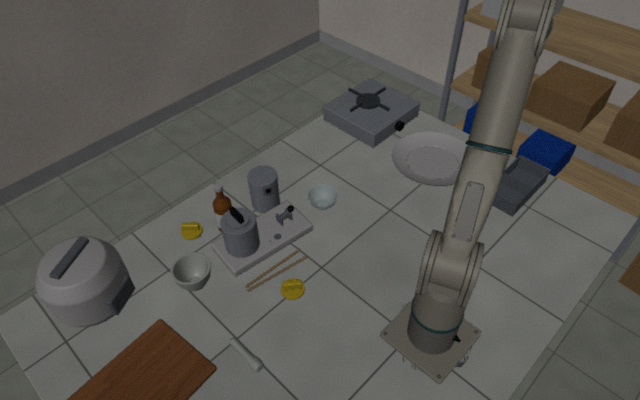

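View pics/top0.png

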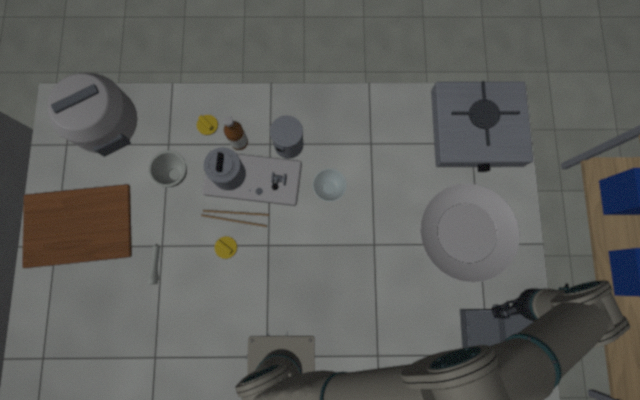

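The side view shows the sealer slab with the canister and black wing at (238,216) and the lever ball at about (291,208). The top view shows the wing at (221,161) and the lever near (278,183). Possible mix-ups for the cap are the yellow caps at top (207,124) and (226,247), and the latch canister at top (287,133). I choose the black wing on the canister that stands on the white slab.

Run:
```python
import cv2, numpy as np, pickle
a=pickle.load(open("top.pkl","rb"))["color"][135:215,190:310,::-1]
b=pickle.load(open("side.pkl","rb"))["color"][190:280,200:320,::-1]
f=lambda i:cv2.convertScaleAbs(cv2.resize(i,None,fx=6,fy=6,interpolation=cv2.INTER_CUBIC),alpha=1.5)
A=f(a)[:,:720];B=f(b)
# pictures top and side
cv2.imwrite("pics/crop_t.png",A);cv2.imwrite("pics/crop_s.png",B)
```

```text
(no output)
```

View pics/crop_t.png

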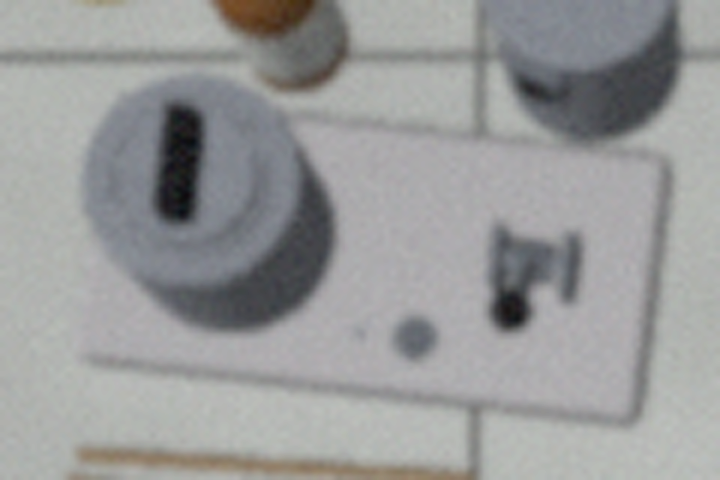

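View pics/crop_s.png

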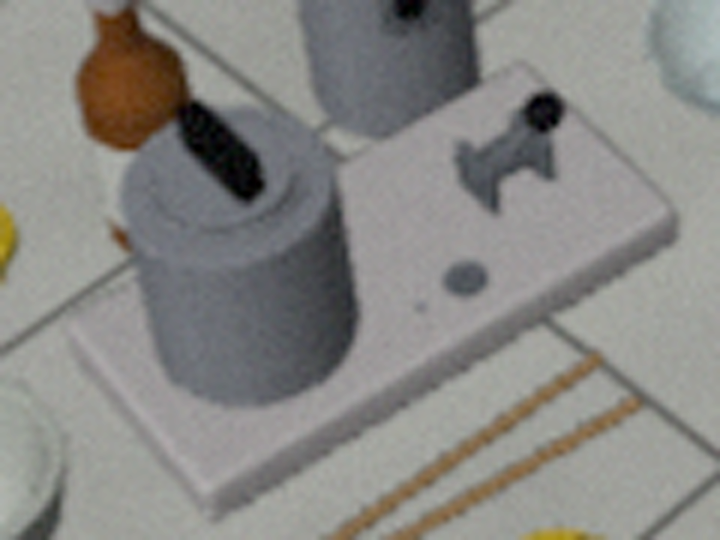

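The crops confirm the choice: the black wing at top-crop (180,162) and side-crop (222,150), and the ball at top-crop (510,308) and side-crop (545,110). The slab corners are also readable. Next I triangulate these points.

```bash
cat > h.py <<'E'
import cv2, numpy as np, pickle
C={n:pickle.load(open(n+".pkl","rb")) for n in("top","side")}
def P(c): return np.array([[c["fx"],0,c["cx"]],[0,c["fy"],c["cy"]],[0,0,1]])@np.c_[c["R"],c["t"]]
off=dict(top=(190,135),side=(200,190))
def px(n,u): return (np.array(u,float)+.5)/6-.5+off[n]
def tri(ut,us):
    X=cv2.triangulatePoints(P(C["top"]),P(C["side"]),px("top",ut).reshape(2,1),px("side",us).reshape(2,1))[:,0]; X=X[:3]/X[3]
    e=[]
    for n,u in(("top",ut),("side",us)):
        p=P(C[n])@np.r_[X,1]; e.append(np.linalg.norm(p[:2]/p[2]-px(n,u)))
    return X,e
def atz(n,u,z):
    M=P(C[n]); H=np.c_[M[:,:2],M[:,2]*z+M[:,3]]; r=np.linalg.solve(H,np.r_[px(n,u),1]); return r[:2]/r[2]
E
cat > m.py <<'E'
from h import *
for k,t,s in(("ball",(510,308),(545,110)),("nl",(85,358),(210,488)),("nr",(635,420),(675,215)),("fr",(668,155),(520,65)),("button",(414,338),(465,278)),("wing far",(184,103),(190,105)),("wing near",(177,221),(252,180))):
    X,e=tri(t,s); print(k,X.round(4),np.round(e,2))
for n,c in(("top",[(85,358),(635,418),(668,155)]),("side",[(210,488),(675,212),(520,65)])): print(n,[atz(n,u,.035).round(4) for u in c])
# canister top ellipse centre
print(atz("top",(191,181),.15),atz("side",(230,188),.15), atz("top",(180,162),.188), atz("side",(217,142),.188))
# sizes
E
python3 m.py
```

```text
ball [0.5464 0.015  0.1307] [0.28 0.2 ]
nl [0.5456 0.2543 0.0328] [1.   0.81]
nr [ 0.5093 -0.0423  0.0278] [0.32 0.24]
fr [ 0.656  -0.0604  0.0295] [0.13 0.09]
button [0.5518 0.0753 0.0403] [0.15 0.12]
wing far [0.6367 0.1695 0.1875] [0.11 0.08]
wing near [0.582  0.1743 0.1764] [0.49 0.37]
top [array([0.5424, 0.2518]), array([ 0.5082, -0.0432]), array([ 0.654 , -0.0608])]
side [array([0.5465, 0.2562]), array([ 0.5069, -0.0392]), array([ 0.6521, -0.0569])]
[0.60826716 0.17316931] [0.60798091 0.17331065] [0.60715517 0.17042536] [0.60631881 0.17617334]
```

```bash
cat > go.py <<'E'
import sys, numpy as np
from scipy.spatial.transform import Rotation as Ro
from workcell import sensors
def go(p,a,show=True):
    """shift and turn in tool axes to TCP p, tool down, tool y at world azimuth a"""
    s=sensors.read_state(); R=Ro.from_rotvec(s["tcp_rot"])
    y=np.array([np.cos(a),np.sin(a),0]); z=np.array([0,0,-1.]); T=Ro.from_matrix(np.c_[np.cross(y,z),y,z])
    print("t",s["t"],"pos",np.round(s["tool_pos"],4),"shift",R.inv().apply(np.array(p)-s["tool_pos"]).round(4),"turn",(R.inv()*T).as_rotvec().round(4),
      "q1,7",np.round([s["q"][0],s["q"][6]],2),"F",np.round(s["wrist_force"],1),"M",np.round(s["ft_torque"],2),"grip",round(s["grasp_force"],1),"op",round(s["opening"],3))
if __name__=="__main__": go([float(v) for v in sys.argv[1:4]],float(sys.argv[4]))
E
python3 go.py .5465 .0134 .26 1.448
```

```text
t 0.1 pos [ 0.2091 -0.6148  0.2305] shift [ 0.5217 -0.4862 -0.0287] turn [-6.0000e-04 -2.4000e-03 -2.6909e+00] q1,7 [ 1.18 -0.02] F [-0.1 -0.2  0.2] M [ 0.01 -0.06  0.01] grip 0.0 op 0.998
```

>>> move_arm(
  increments=[
    [[0.522,-0.486,-0.029],[0,0,-2.69],0.05],
    [[0.522,-0.486,-0.029],[0,0,-2.69],0.05],
    [[0.522,-0.486,-0.029],[0,0,-2.69],0.05],
    [[0.522,-0.486,-0.029],[0,0,-2.69],0.05],
    [[0.522,-0.486,-0.029],[0,0,-2.69],0.05],
  ],
  newtons=20,
)

```text
t: 0.72
tool_pos: [0.3578, -0.3385, 0.244]
tcp_rot: [2.528, 1.865, 0.0]
wrist_force: [0.7, 0.1, -0.2]
opening: 0.584
grasp_force: 0.0
```

```bash
python3 go.py .5465 .0134 .26 1.448
```

```text
t 0.725 pos [ 0.3578 -0.3385  0.244 ] shift [ 0.3919  0.0765 -0.016 ] turn [ 1.0000e-04  1.0000e-04 -1.7475e+00] q1,7 [0.88 0.27] F [ 0.7  0.1 -0.2] M [-0.02 -0.08 -0.03] grip 0.0 op 0.584
```

>>> move_arm(
  increments=[
    [[0.392,0.076,-0.016],[0,0,-1.747],0.05],
    [[0.392,0.076,-0.016],[0,0,-1.747],0.05],
    [[0.392,0.076,-0.016],[0,0,-1.747],0.05],
    [[0.392,0.076,-0.016],[0,0,-1.747],0.05],
    [[0.392,0.076,-0.016],[0,0,-1.747],0.05],
  ],
)

```text
t: 1.35
tool_pos: [0.5066, -0.0643, 0.2566]
tcp_rot: [1.413, 2.806, -0.001]
wrist_force: [1.2, -1.4, 0.7]
opening: 0.591
grasp_force: 0.0
```

```bash
python3 go.py .5465 .0134 .26 1.448
```

```text
t 1.35 pos [ 0.5066 -0.0643  0.2566] shift [ 0.0387  0.0783 -0.0035] turn [-3.000e-04  2.000e-04 -8.103e-01] q1,7 [0.45 0.42] F [ 1.2 -1.4  0.7] M [-0.03 -0.01 -0.01] grip 0.0 op 0.591
```

>>> move_arm(
  increments=[
    [[0.039,0.078,-0.003],[0,0,-0.81],0.05],
    [[0.039,0.078,-0.003],[0,0,-0.81],0.05],
    [[0.039,0.078,-0.003],[0,0,-0.81],0.05],
    [[0.039,0.078,-0.003],[0,0,-0.81],0.05],
    [[0.039,0.078,-0.003],[0,0,-0.81],0.05],
  ],
)

```text
t: 1.98
tool_pos: [0.5456, 0.0115, 0.259]
tcp_rot: [-0.197, -3.134, -0.0]
wrist_force: [0.2, -0.4, -0.6]
opening: 0.585
grasp_force: 0.0
```

```bash
python3 go.py .5465 .0134 .112 1.448
```

```text
t 1.975 pos [0.5456 0.0115 0.259 ] shift [-0.0008  0.002   0.147 ] turn [ 0.     -0.0012 -0.003 ] q1,7 [0.42 0.95] F [ 0.2 -0.4 -0.6] M [-0.03  0.02  0.03] grip 0.0 op 0.585
```

>>> move_arm(
  increments=[
    [[-0.001,0.002,0.04],[0,0,0],0.05],
    [[-0.001,0.002,0.08],[0,0,0],0.05],
    [[-0.001,0.002,0.12],[0,0,0],0.05],
    [[-0.001,0.002,0.147],[0,0,0],0.05],
    [[-0.001,0.002,0.147],[0,0,0],0.05],
  ],
)

```text
t: 2.6
tool_pos: [0.5454, 0.0132, 0.1106]
tcp_rot: [-0.202, -3.13, 0.001]
wrist_force: [-0.1, -0.2, 1.7]
opening: 0.582
grasp_force: 0.0
```

```bash
python3 go.py .5465 .0134 .112 1.448
python3 - <<'E'
from workcell import imaging
import cv2, numpy as np
f=lambda i:cv2.convertScaleAbs(cv2.resize(i,None,fx=5,fy=5,interpolation=cv2.INTER_CUBIC),alpha=1.5)
cv2.imwrite("pics/g1.png",f(imaging.read_camera("side")["color"][150:270,200:360,::-1]))
E
```

```text
t 2.6 pos [0.5454 0.0132 0.1106] shift [-0.001   0.0004 -0.0014] turn [-0.001  -0.0048 -0.0058] q1,7 [0.32 0.78] F [-0.1 -0.2  1.7] M [ 0.   -0.03  0.04] grip 0.0 op 0.582
```

View pics/g1.png

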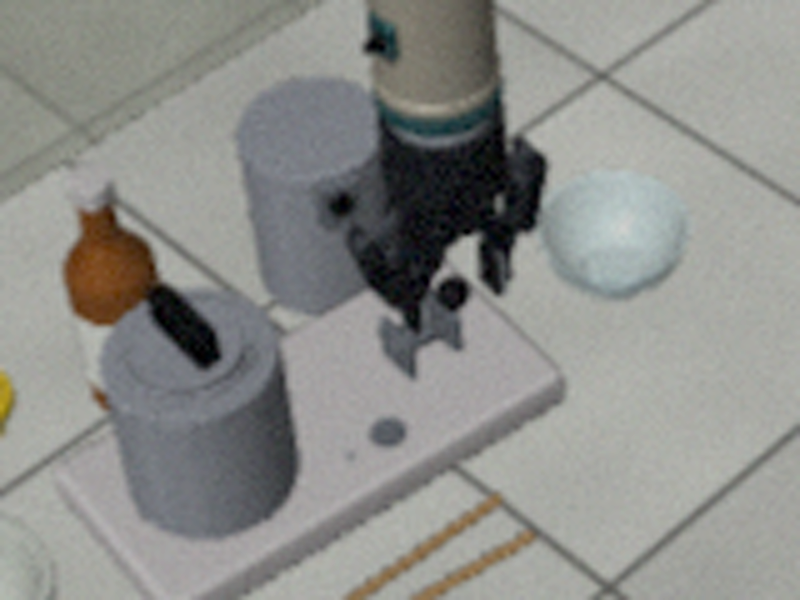

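The ball, at (453,292), sits between the two fingertips at (415,315) and (495,280). Closing now.

>>> move_arm(
  increments=[
    [[0,0,0],[0,0,0],0.01],
    [[0,0,0],[0,0,0],0.01],
    [[0,0,0],[0,0,0],0.01],
    [[0,0,0],[0,0,0],0.01],
  ],
  newtons=25,
)

```text
t: 3.15
tool_pos: [0.5475, 0.0144, 0.1135]
tcp_rot: [0.201, 3.134, 0.002]
wrist_force: [-1.2, 3.0, 5.8]
opening: 0.23
grasp_force: 24.5
```

```bash
python3 go.py .588 .008 .121 1.448
```

```text
t 3.15 pos [0.5475 0.0144 0.1135] shift [-0.041  -0.0011 -0.0074] turn [ 0.0011  0.0013 -0.0056] q1,7 [0.32 0.78] F [-1.2  3.   5.8] M [ 0.63  0.32 -0.01] grip 24.5 op 0.23
```

>>> move_arm(
  increments=[
    [[-0.01,0,-0.005],[0,0,0],0.01],
    [[-0.021,0,-0.008],[0,0,0],0.01],
    [[-0.032,0,-0.01],[0,0,0],0.01],
    [[-0.041,0,-0.01],[0,0,0],0.01],
    [[-0.041,0,-0.01],[0,0,0],0.01],
  ],
)

```text
t: 3.78
tool_pos: [0.5893, 0.0092, 0.1234]
tcp_rot: [0.202, 3.133, 0.003]
wrist_force: [0.1, 2.6, 4.0]
opening: 0.235
grasp_force: 25.8
```

```bash
python3 go.py .588 .008 .121 1.448
python3 - <<'E'
from workcell import imaging
import cv2, numpy as np, pickle
f=lambda i:cv2.convertScaleAbs(cv2.resize(i,None,fx=5,fy=5,interpolation=cv2.INTER_CUBIC),alpha=1.5)
cv2.imwrite("pics/g2.png",f(imaging.read_camera("side")["color"][150:270,200:360,::-1]))
E
```

```text
t 3.775 pos [0.5893 0.0092 0.1234] shift [ 0.0011 -0.0014  0.0024] turn [ 0.0019  0.0022 -0.0058] q1,7 [0.32 0.84] F [0.1 2.6 4. ] M [0.6  0.06 0.01] grip 25.8 op 0.235
```

View pics/g2.png

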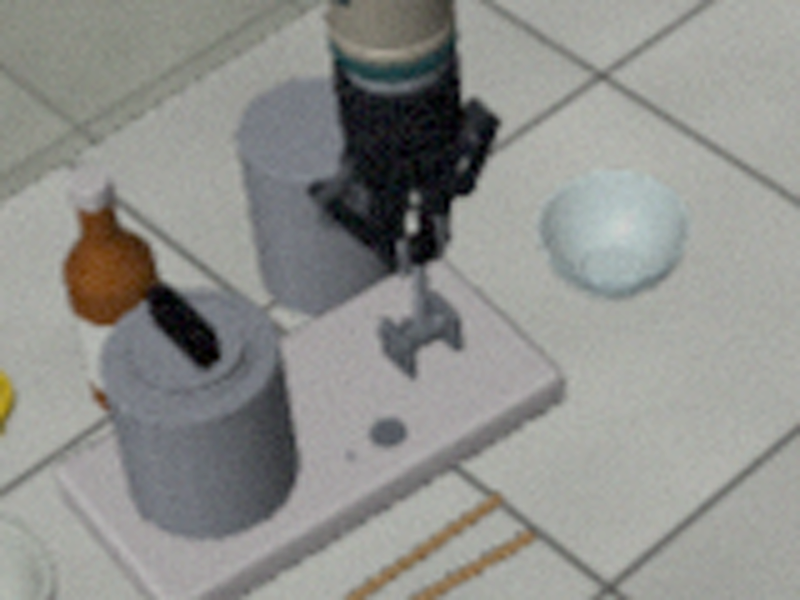

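The lever rod is now upright at (423,290), with the ball in the fingers. Release it and rise.

>>> move_arm(
  increments=[
    [[0,0,0],[0,0,0],0.05],
    [[0,0,0],[0,0,0],0.05],
    [[0,0,-0.03],[0,0,0],0.05],
    [[0,0,-0.08],[0,0,0],0.05],
    [[0,0,-0.14],[0,0,0],0.05],
  ],
)

```text
t: 4.45
tool_pos: [0.5868, 0.0072, 0.2628]
tcp_rot: [-0.203, -3.132, 0.002]
wrist_force: [1.5, 0.1, 0.1]
opening: 0.583
grasp_force: 0.0
```

```bash
python3 go.py .608 .173 .25 1.48
```

```text
t 4.45 pos [0.5868 0.0072 0.2628] shift [0.0003 0.1672 0.0126] turn [-0.0011 -0.0031 -0.0385] q1,7 [0.39 0.97] F [1.5 0.1 0.1] M [ 0.04 -0.11  0.03] grip 0.0 op 0.583
```

>>> move_arm(
  increments=[
    [[0,0.056,0],[0,0,-0.02],0.05],
    [[0,0.112,0],[0,0,-0.038],0.05],
    [[0,0.167,0.006],[0,0,-0.038],0.05],
    [[0,0.167,0.012],[0,0,-0.038],0.05],
    [[0,0.167,0.012],[0,0,-0.038],0.05],
  ],
)

```text
t: 5.08
tool_pos: [0.6089, 0.1724, 0.2494]
tcp_rot: [-0.143, -3.137, 0.004]
wrist_force: [0.0, -0.8, 0.1]
opening: 0.588
grasp_force: 0.0
```

```bash
python3 go.py .608 .173 .166 1.48
python3 - <<'E'
from workcell import imaging
import pickle,cv2,numpy as np
c=imaging.read_camera("side");pickle.dump(c,open("side.pkl","wb"))
d=imaging.read_camera("top")
f=lambda i:cv2.convertScaleAbs(cv2.resize(i,None,fx=5,fy=5,interpolation=cv2.INTER_CUBIC),alpha=1.5)
cv2.imwrite("pics/g3.png",f(c["color"][150:270,200:360,::-1]))
E
```

```text
t 5.075 pos [0.6089 0.1724 0.2494] shift [0.0008 0.0007 0.0834] turn [-0.0026 -0.0017 -0.0001] q1,7 [0.09 0.75] F [ 0.  -0.8  0.1] M [-0.03 -0.01  0.01] grip 0.0 op 0.588
```

View pics/g3.png

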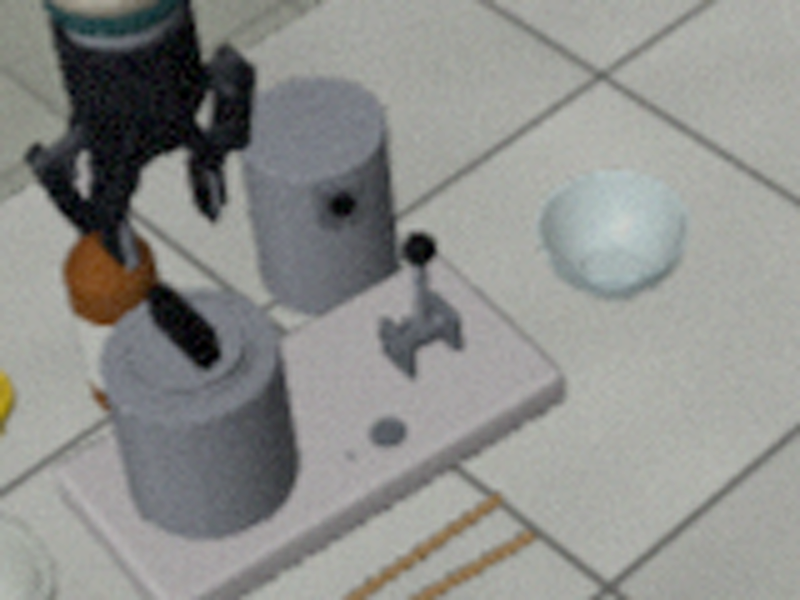

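The lever stands upright with its ball at (420,250), and the fingers straddle the wing from above. I descend to the wing and check the lever angle numerically.

>>> move_arm(
  increments=[
    [[0.001,0,0.03],[0,0,0],0.05],
    [[0.001,0,0.06],[0,0,0],0.05],
    [[0.001,0,0.08],[0,0,0],0.05],
    [[0.001,0,0.085],[0,0,0],0.05],
    [[0.001,0,0.085],[0,0,0],0.05],
  ],
)

```text
t: 5.8
tool_pos: [0.6087, 0.1738, 0.166]
tcp_rot: [0.143, 3.138, 0.001]
wrist_force: [0.8, -0.5, -0.6]
opening: 0.582
grasp_force: 0.0
```

```bash
python3 go.py .608 .173 .164 1.48
python3 - <<'E'
from h import *
print("ball px",200+(420.5/5-.5),150+250.5/5-.5)
for a in(-.2,-.1,0,.1,.2):
    b=np.array([.5877,.0083,.055])+.085*np.array([np.sin(a)*.992,-np.sin(a)*.123,np.cos(a)])
    p=P(C["side"])@np.r_[b,1]; print(a,(p[:2]/p[2]).round(1))
E
```

```text
t 5.8 pos [0.6087 0.1738 0.166 ] shift [ 0.0007 -0.0009  0.002 ] turn [ 0.0004  0.0006 -0.0006] q1,7 [0.06 0.68] F [ 0.8 -0.5 -0.6] M [-0.03 -0.01  0.02] grip 0.0 op 0.582
ball px 283.6 199.6
-0.2 [285.9 201.6]
-0.1 [284.3 199.8]
0 [282.7 198.3]
0.1 [281.2 196.9]
0.2 [279.7 195.7]
```

```bash
cat > ball.py <<'E'
from h import *
from workcell import imaging
from scipy.optimize import least_squares
def cen(img,u0,n=11):
    u,v=map(int,np.round(u0)); g=img[v-n:v+n+1,u-n:u+n+1].astype(float).max(2); m=(g<45).astype(np.uint8)
    k,l,st,c=cv2.connectedComponentsWithStats(m); 
    i=1+np.argmin(np.linalg.norm(c[1:]-n,axis=1)+100*(st[1:,4]<6)); return c[i]+[u-n,v-n],st[i,4]
def ang(imgs,guess):
    o={n:cen(imgs[n],guess[n]) for n in imgs}; print(o)
    def r(p,ns):
        b=np.array([.5877+p[1],.0083,.055])+.085*np.array([np.sin(p[0])*.992,-np.sin(p[0])*.123,np.cos(p[0])]); e=[]
        for n in ns: q=P(C[n])@np.r_[b,1]; e+=list(q[:2]/q[2]-o[n][0])
        return np.array(e)
    for ns in(list(o),["side"],["top"]): 
        s=least_squares(lambda p:r(np.r_[p,0],ns),[0.]); print(ns,s.x,s.fun.round(2))
if __name__=="__main__":
    i0={n:cv2.imread(f"pics/{n}0.png")[...,::-1] for n in C}
    ang(i0,dict(top=(274.6,185.8),side=(290.4,208)))
    p=P(C["top"])@np.array([.588,.008,.14,1]); p=p[:2]/p[2]
    ang({n:imaging.read_camera(n)["color"] for n in C},dict(top=p,side=(283.6,199.6)))
E
python3 ball.py
```

```text
{'top': (array([274.66666667, 185.79166667]), np.int32(24)), 'side': (array([290.06451613, 208.35483871]), np.int32(31))}
['top', 'side'] [-0.50498152] [ 0.67  0.28  0.45 -0.57]
['side'] [-0.51365616] [ 0.57 -0.38]
['top'] [-0.49673685] [0.68 0.05]Traceback (most recent call last):
  File "ball.py", line 20, in <module>
    ang({n:imaging.read_camera(n)["color"] for n in C},dict(top=p,side=(283.6,199.6)))
    ~~~^^^^^^^^^^^^^^^^^^^^^^^^^^^^^^^^^^^^^^^^^^^^^^^^^^^^^^^^^^^^^^^^^^^^^^^^^^^^^^^
  File "ball.py", line 9, in ang
    o={n:cen(imgs[n],guess[n]) for n in imgs}; print(o)
         ~~~^^^^^^^^^^^^^^^^^^
  File "ball.py", line 7, in cen
    i=1+np.argmin(np.linalg.norm(c[1:]-n,axis=1)+100*(st[1:,4]<6)); return c[i]+[u-n,v-n],st[i,4]
        ~~~~~~~~~^^^^^^^^^^^^^^^^^^^^^^^^^^^^^^^^^^^^^^^^^^^^^^^^^
    return _wrapfunc(a, 'argmin', axis=axis, out=out, **kwds)
    return bound(*args, **kwds)
ValueError: attempt to get argmin of an empty sequence
```

Run:
```python
from ball import *
img=imaging.read_camera("side")["color"]; C.pop("top",None)
c,a=cen(img,(283.6,199.6)); print(c,a)
for d in np.arange(-.2,.21,.05):
    b=np.array([.5877,.0083,.055])+.085*np.array([np.sin(d)*.992,-np.sin(d)*.123,np.cos(d)]); q=P(C["side"])@np.r_[b,1]; print(round(d,2),(q[:2]/q[2]-c).round(2))
# bracket-relative: hinge projection
```

```text
[283.31034483 199.44827586] 29
-0.2 [2.55 2.12]
-0.15 [1.76 1.22]
-0.1 [0.98 0.37]
-0.05 [ 0.2  -0.43]
-0.0 [-0.57 -1.19]
0.05 [-1.34 -1.9 ]
0.1 [-2.09 -2.57]
0.15 [-2.84 -3.18]
0.2 [-3.57 -3.73]
```

The lever is at about -0.05 rad, which is within tolerance. Now grip the wing.

>>> move_arm(
  increments=[
    [[0.001,-0.001,0.002],[0,0,0],0.03],
    [[0.001,-0.001,0.002],[0,0,0],0.005],
    [[0.001,-0.001,0.002],[0,0,0],0.005],
    [[0.001,-0.001,0.002],[0,0,0],0.005],
    [[0.001,-0.001,0.002],[0,0,0],0.005],
  ],
  newtons=60,
)

```text
t: 6.58
tool_pos: [0.6073, 0.1731, 0.1639]
tcp_rot: [0.143, 3.138, 0.0]
wrist_force: [-0.5, -0.8, 4.8]
opening: 0.175
grasp_force: 59.5
```

```bash
python3 go.py .608 .173 .164 1.48
```

```text
t 6.575 pos [0.6073 0.1731 0.1639] shift [-0.0007 -0.0001 -0.0001] turn [ 0.0001  0.0004 -0.    ] q1,7 [0.06 0.68] F [-0.5 -0.8  4.8] M [-0.03  0.15  0.08] grip 59.5 op 0.175
```

>>> move_arm(
  increments=[
    [[0,0,0],[0,0,0.06],0.005],
    [[0,0,0],[0,0,0.12],0.005],
    [[0,0,0],[0,0,0.16],0.005],
  ],
)

```text
t: 6.95
tool_pos: [0.6077, 0.1734, 0.1639]
tcp_rot: [0.395, 3.116, 0.001]
wrist_force: [0.1, 0.6, 2.8]
opening: 0.173
grasp_force: 59.6
```

```bash
python3 go.py .608 .173 .164 1.48
```

```text
t 6.95 pos [0.6077 0.1734 0.1639] shift [-0.0004 -0.0003 -0.0001] turn [ 0.0008  0.001  -0.1613] q1,7 [0.04 0.55] F [0.1 0.6 2.8] M [ 0.02 -0.03  0.1 ] grip 59.6 op 0.173
```

>>> move_arm(
  increments=[
    [[0,0,0],[0,0,0.06],0.005],
    [[0,0,0],[0,0,0.12],0.005],
    [[0,0,0],[0,0,0.16],0.005],
  ],
)

```text
t: 7.32
tool_pos: [0.6074, 0.1731, 0.1639]
tcp_rot: [0.643, 3.075, 0.0]
wrist_force: [-0.4, -0.4, 5.9]
opening: 0.175
grasp_force: 60.2
```

```bash
python3 go.py .608 .173 .164 1.48
```

```text
t 7.325 pos [0.6074 0.1731 0.1639] shift [-0.0006  0.0002 -0.0001] turn [ 0.      0.0006 -0.3212] q1,7 [0.02 0.42] F [-0.4 -0.4  5.9] M [-0.13  0.19  0.34] grip 60.2 op 0.175
```

>>> move_arm(
  increments=[
    [[0,0,0],[0,0,0.04],0.005],
    [[0,0,0],[0,0,0.08],0.005],
  ],
)

```text
t: 7.58
tool_pos: [0.6073, 0.173, 0.164]
tcp_rot: [0.758, 3.047, -0.001]
wrist_force: [0.6, -0.8, 6.5]
opening: 0.171
grasp_force: 72.1
```

```bash
python3 go.py .608 .173 .164 1.48
```

```text
t 7.575 pos [0.6073 0.173  0.164 ] shift [-0.0006  0.0003 -0.    ] turn [-0.0007  0.0013 -0.397 ] q1,7 [0.01 0.35] F [ 0.6 -0.8  6.5] M [-0.27  0.19  1.6 ] grip 72.1 op 0.171
```

A hard stop here (moment 1.6 N m, grip rose to 72 N), so this is the wrong way. Turning the other way.

>>> move_arm(
  increments=[
    [[0,0,0],[0,0,-0.14],0.005],
    [[0,0,0],[0,0,-0.28],0.005],
    [[0,0,0],[0,0,-0.42],0.005],
    [[0,0,0],[0,0,-0.56],0.005],
    [[0,0,0],[0,0,-0.7],0.005],
  ],
)

```text
t: 8.2
tool_pos: [0.6077, 0.1728, 0.1639]
tcp_rot: [-0.333, 3.123, -0.0]
wrist_force: [-1.2, 0.2, 3.3]
opening: 0.178
grasp_force: 59.7
```

```bash
python3 go.py .6075 .173 .164 1.448
```

```text
t 8.2 pos [0.6077 0.1728 0.1639] shift [ 0.0002  0.0003 -0.0001] turn [-1.000e-04  9.000e-04  3.354e-01] q1,7 [0.11 0.94] F [-1.2  0.2  3.3] M [-0.1   0.01 -0.11] grip 59.7 op 0.178
```

Now +0.335 relative to the sealer and still turning freely. Continue.

>>> move_arm(
  increments=[
    [[0,0,0],[0,0,-0.12],0.005],
    [[0,0,0],[0,0,-0.24],0.005],
    [[0,0,0],[0,0,-0.36],0.005],
    [[0,0,0],[0,0,-0.48],0.005],
    [[0,0,0],[0,0,-0.52],0.005],
  ],
)

```text
t: 8.82
tool_pos: [0.6091, 0.1713, 0.1639]
tcp_rot: [-1.117, 2.934, -0.003]
wrist_force: [3.3, -2.0, 5.3]
opening: 0.177
grasp_force: 59.9
```

```bash
python3 go.py .6075 .173 .164 1.448
```

```text
t 8.825 pos [0.6091 0.1713 0.1639] shift [ 0.0001  0.0023 -0.0001] turn [-0.0021  0.0022  0.8505] q1,7 [0.17 1.37] F [ 3.3 -2.   5.3] M [-0.52 -0.52 -0.32] grip 59.9 op 0.177
```

>>> move_arm(
  increments=[
    [[0,0,0],[0,0,-0.05],0.005],
    [[0,0,0],[0,0,-0.1],0.005],
    [[0,0,0],[0,0,-0.14],0.005],
  ],
)

```text
t: 9.2
tool_pos: [0.6094, 0.1706, 0.164]
tcp_rot: [-1.314, 2.852, -0.005]
wrist_force: [3.3, -2.9, 5.4]
opening: 0.173
grasp_force: 70.3
```

```bash
python3 go.py .6075 .173 .164 1.448
```

```text
t 9.2 pos [0.6094 0.1706 0.164 ] shift [-0.0006  0.003  -0.    ] turn [-0.003   0.0018  0.9866] q1,7 [0.18 1.49] F [ 3.3 -2.9  5.4] M [-0.79 -0.48 -1.42] grip 70.3 op 0.173
```

The release stop is reached (0.99 rad on the tool). Ease slightly and lift slowly.

>>> move_arm(
  increments=[
    [[0,0,0],[0,0,0.04],0.005],
    [[0,0,-0.005],[0,0,0.04],0.005],
    [[0,0,-0.012],[0,0,0.04],0.005],
    [[0,0,-0.02],[0,0,0.04],0.005],
  ],
)

```text
t: 9.7
tool_pos: [0.6073, 0.1686, 0.1765]
tcp_rot: [1.257, -2.872, 0.003]
wrist_force: [9.5, -0.2, -25.5]
opening: 0.17
grasp_force: 65.1
```

```bash
python3 go.py .6075 .173 .264 1.448
```

```text
t 9.7 pos [0.6073 0.1686 0.1765] shift [-0.0028  0.0029 -0.0875] turn [-0.0025 -0.0069  0.9479] q1,7 [0.18 1.47] F [  9.5  -0.2 -25.5] M [-0.05 -2.29 -0.66] grip 65.1 op 0.17
```

The lift meets 25 N downward, so it may be snagged. Looking.

Run:
```python
from workcell import imaging
import cv2, numpy as np
c=imaging.read_camera("side")
f=lambda i:cv2.convertScaleAbs(cv2.resize(i,None,fx=8,fy=8,interpolation=cv2.INTER_CUBIC),alpha=1.8)
cv2.imwrite("pics/g4.png",f(c["color"][180:255,190:290,::-1]))
```

```text
(no output)
```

View pics/g4.png

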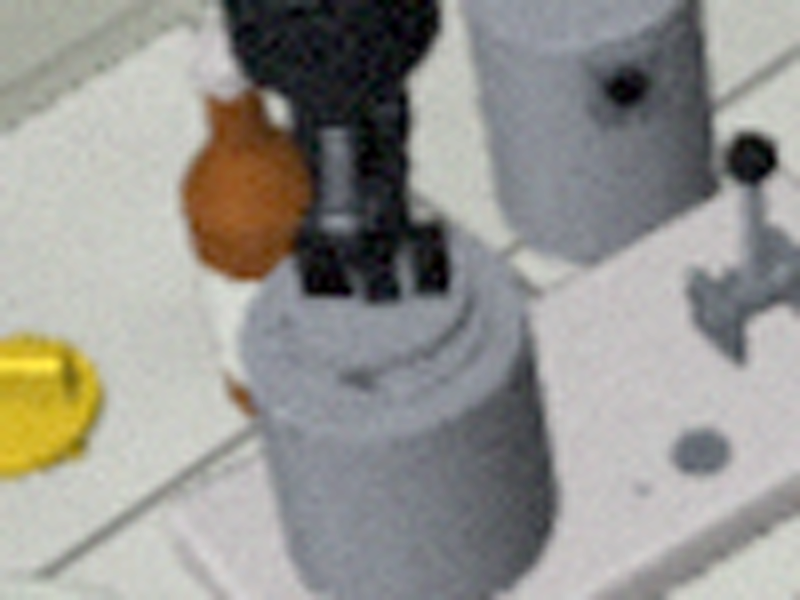

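The fingers slid up the wing while the cap stayed seated, so it is not fully at the release stop or is gripped off-centre. I go back down, re-grip on centre and harder, and turn fully to the stop.

>>> move_arm(
  increments=[
    [[0,0,0.01],[0,0,0],0.005],
    [[0,0,0.02],[0,0,0],0.005],
    [[0,0,0.02],[0,0,0],0.005],
    [[0,0,0.02],[0,0,0],0.04],
    [[0,0,0.02],[0,0,0],0.04],
  ],
)

```text
t: 10.38
tool_pos: [0.6062, 0.1732, 0.1628]
tcp_rot: [1.266, -2.873, -0.001]
wrist_force: [0.5, 0.3, 0.2]
opening: 0.467
grasp_force: 0.0
```

```bash
python3 go.py .6105 .173 .163 2.38
```

```text
t 10.375 pos [0.6062 0.1732 0.1628] shift [-0.0028 -0.0033 -0.0002] turn [ 0.0014 -0.0015  0.0209] q1,7 [0.18 1.46] F [0.5 0.3 0.2] M [-0.    0.01 -0.01] grip 0.0 op 0.467
```

>>> move_arm(
  increments=[
    [[-0.003,-0.004,0],[0,0,0],0.04],
    [[-0.003,-0.004,0],[0,0,0],0.005],
    [[-0.003,-0.004,0],[0,0,0],0.005],
    [[-0.003,-0.004,0],[0,0,0],0.005],
    [[-0.003,-0.004,0],[0,0,0],0.005],
  ],
  newtons=110,
)

```text
t: 11.0
tool_pos: [0.6119, 0.1729, 0.1636]
tcp_rot: [1.265, -2.875, -0.001]
wrist_force: [-2.4, 0.9, 0.5]
opening: 0.163
grasp_force: 107.1
```

```bash
python3 go.py .6115 .173 .163 1.448
```

```text
t 11.0 pos [0.6119 0.1729 0.1636] shift [0.0002 0.0003 0.0006] turn [ 8.000e-04 -2.000e-04  9.517e-01] q1,7 [0.18 1.46] F [-2.4  0.9  0.5] M [ 0.29  0.38 -0.51] grip 107.1 op 0.163
```

>>> move_arm(
  increments=[
    [[0,0,0],[0,0,-0.04],0.005],
    [[0,0,0],[0,0,-0.08],0.005],
    [[0,0,0],[0,0,-0.1],0.005],
  ],
)

```text
t: 11.38
tool_pos: [0.6118, 0.1729, 0.1637]
tcp_rot: [1.404, -2.81, -0.003]
wrist_force: [-3.9, 3.2, 3.2]
opening: 0.163
grasp_force: 131.8
```

```bash
python3 go.py .6115 .173 .163 1.448
```

```text
t 11.375 pos [0.6118 0.1729 0.1637] shift [0.0001 0.0003 0.0007] turn [ 2.0000e-03 -7.0000e-04  1.0498e+00] q1,7 [0.19 1.55] F [-3.9  3.2  3.2] M [ 0.61  0.92 -2.71] grip 131.8 op 0.163
```

>>> move_arm(
  increments=[
    [[0,0,0],[0,0,0.05],0.005],
    [[0,0,-0.003],[0,0,0.05],0.005],
    [[0,0,-0.007],[0,0,0.05],0.005],
  ],
)

```text
t: 11.75
tool_pos: [0.6116, 0.1725, 0.1642]
tcp_rot: [1.34, -2.839, -0.006]
wrist_force: [8.9, 12.5, -51.3]
opening: 0.159
grasp_force: 107.9
```

```bash
python3 go.py .6115 .173 .163 1.448
```

```text
t 11.75 pos [0.6116 0.1725 0.1642] shift [-0.0004  0.0004  0.0012] turn [ 0.0035 -0.0028  1.0047] q1,7 [0.18 1.52] F [  8.9  12.5 -51.3] M [ 2.77 -2.33 -1.52] grip 107.9 op 0.159
```

Still held with 51 N, likely pin friction from the residual 1.5 N m against the stop. I lower it and take the torque off before lifting.

>>> move_arm(
  increments=[
    [[0,0,0.006],[0,0,0],0.005],
    [[0,0,0.006],[0,0,0.04],0.005],
    [[0,0,0.006],[0,0,0.06],0.005],
    [[0,0,0.006],[0,0,0.06],0.005],
  ],
)

```text
t: 12.25
tool_pos: [0.6118, 0.1726, 0.164]
tcp_rot: [1.254, -2.88, 0.0]
wrist_force: [-1.4, 3.3, -8.2]
opening: 0.164
grasp_force: 106.8
```

```bash
python3 go.py .6115 .173 .163 1.448
```

```text
t 12.25 pos [0.6118 0.1726 0.164 ] shift [-0.0001  0.0004  0.001 ] turn [-2.000e-04 -6.000e-04  9.442e-01] q1,7 [0.17 1.46] F [-1.4  3.3 -8.2] M [ 0.94  0.37 -0.25] grip 106.8 op 0.164
```

>>> move_arm(
  increments=[
    [[0,0,0],[0,0,0.015],0.005],
    [[0,0,-0.003],[0,0,0.015],0.005],
    [[0,0,-0.006],[0,0,0.015],0.005],
  ],
)

```text
t: 12.62
tool_pos: [0.6111, 0.1718, 0.1694]
tcp_rot: [1.228, -2.888, 0.0]
wrist_force: [-3.1, 3.4, -15.3]
opening: 0.164
grasp_force: 108.0
```

```bash
python3 go.py .6115 .173 .163 1.448
```

```text
t 12.625 pos [0.6111 0.1718 0.1694] shift [-0.0012  0.0005  0.0064] turn [-3.000e-04 -3.300e-03  9.271e-01] q1,7 [0.18 1.45] F [ -3.1   3.4 -15.3] M [ 0.82  0.68 -0.31] grip 108.0 op 0.164
```

>>> move_arm(
  increments=[
    [[0,0,-0.004],[0,0,0.005],0.005],
    [[0,0,-0.008],[0,0,0.005],0.005],
    [[0,0,-0.012],[0,0,0.005],0.005],
  ],
)

```text
t: 13.0
tool_pos: [0.6112, 0.1711, 0.1833]
tcp_rot: [1.221, -2.891, 0.004]
wrist_force: [-5.7, 0.2, -8.1]
opening: 0.166
grasp_force: 108.6
```

```bash
python3 go.py .6115 .173 .163 1.448
```

```text
t 13.0 pos [0.6112 0.1711 0.1833] shift [-0.0016  0.0012  0.0203] turn [-0.0027 -0.003   0.922 ] q1,7 [0.18 1.46] F [-5.7  0.2 -8.1] M [-0.11  1.59 -0.19] grip 108.6 op 0.166
```

>>> move_arm(
  increments=[
    [[0,0,-0.007],[0,0,0],0.005],
    [[0,0,-0.015],[0,0,0],0.005],
    [[0,0,-0.035],[0,0,0],0.005],
    [[0,0,-0.06],[0,0,0],0.005],
    [[0,0,-0.08],[0,0,0],0.005],
  ],
)

```text
t: 13.62
tool_pos: [0.6134, 0.1729, 0.2657]
tcp_rot: [-1.22, 2.89, -0.001]
wrist_force: [0.6, 0.1, -2.1]
opening: 0.164
grasp_force: 109.5
```

>>> move_arm(
  increments=[
    [[0,0,0],[0,0,0],0.005],
    [[0,0,0],[0,0,0],0.005],
    [[0,0,0],[0,0,0],0.005],
    [[0,0,0],[0,0,0],0.005],
  ],
)

```text
t: 14.12
tool_pos: [0.6119, 0.1723, 0.2617]
tcp_rot: [1.222, -2.893, -0.0]
wrist_force: [-0.1, -0.4, -1.9]
opening: 0.161
grasp_force: 109.5
```

```bash
python3 go.py .6105 .173 .264 1.448;python3 - <<'E'
from workcell import imaging
from ball import cen
import cv2, numpy as np
c=imaging.read_camera("side");print(cen(c["color"],(283.3,199.4)))
f=lambda i:cv2.convertScaleAbs(cv2.resize(i,None,fx=6,fy=6,interpolation=cv2.INTER_CUBIC),alpha=1.8)
cv2.imwrite("pics/g5.png",f(c["color"][165:265,180:310,::-1]))
E
```

```text
t 14.125 pos [0.6119 0.1723 0.2617] shift [ 0.0005  0.0015 -0.0023] turn [ 1.000e-04 -1.400e-03  9.221e-01] q1,7 [0.2  1.52] F [-0.1 -0.4 -1.9] M [-0.01 -0.04 -0.04] grip 109.5 op 0.161
(array([283.36666667, 199.36666667]), np.int32(30))
```

View pics/g5.png

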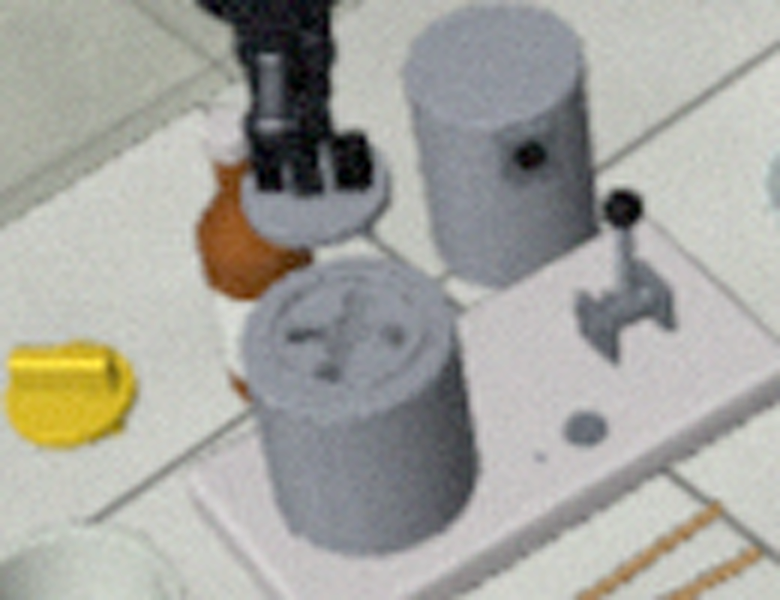

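The cap (disc at (315,200)) is held level above the open mouth at (350,335). The force reads 1.9 N, about the cap's weight, and the lever ball has not moved. Handing in.

```bash
python3 -c "
from workcell import sign_off
print(sign_off())"
```

```text
the job is handed in; nothing more can be done
None
```

The job is handed in: the vent lever stands upright (about -0.05 rad by camera), and the cap is unlocked, lifted off and held level about 10 cm above the canister's mouth. The first lift pulled the grip up the wing, so I re-gripped before lifting; the sign-off gave no verdict.

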